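Close the shroud gate and hand-turn the grinder's disc

TASK

A new disc has just been fitted to the floor grinder lying belly up in its timber chocks: swing the open gate of its dust shroud fully shut, then lay a fingertip on the disc's face and turn it by hand at least one full turn, anticlockwise seen from above, to check that it runs clear all round. Use a light touch, never squashing the disc's rubber cushion flat or leaning on the machine. Take the hand away at the end and leave everything else on the bench as it lies.

Things in the scene. Friction and masses are not known exactly. Their poses are not given: they have to be found in the camera images.
- grinder: Hand-held electric floor grinder, dark grey and bare aluminium, 330 mm long, fixed belly up in three timber chocks, its disc on top. Origin on the bench right below the disc's centre; +x runs along the machine to its tail, +y to the side handle (out to 158 mm, about 50 mm high), +z up. All motor parts lie below 85 mm.
- shroud (a point): Centre of the rim of the dust shroud, about 112 mm above the bench, axes as grinder. The shroud is a round grey cup, outer diameter 145 mm, wall 4 mm thick and 30 mm tall, open to the top; the disc stands inside and proud of its rim, 6 mm clear of the wall. A short hose stub, 37 mm thick, leaves it sideways at 62 degrees from +x towards +y.
- spindle (a point): Point on the disc's axis 120 mm above the bench, a fixed point of the grinder (axes as grinder). The axis leans 3 degrees, its top towards the tail (+x), so the disc's face falls towards the tail: at 45 mm from the axis it is 2.4 mm lower at the tail and 2.4 mm higher at the nose than in the middle.
- face_low (a point): Fixed point on the disc's axis, 120 mm above the bench: the lowest height at which the middle of the disc's face can stand. The face stands 0 to 14 mm above this, different each time with wear and packing and not measured: find it by touch. Disc diameter 125 mm, face flat and smooth from radius 25 to 62 mm, sunk centre with the clamp nut below the face.
- disc (a joint): Angle of the disc, rad: 0 at the start, growing anticlockwise seen from above, counting on past 2 pi. A splash of dried mortar on the face goes round with it. The gearing drags with 0.15 N m, so it hardly coasts; a finger holds by friction only: under about 4 N of press it slips, 7 to 11 N is right. Its rubber cushion gives 1 mm per 8 N straight down, at most 2 mm, then it is flat.
- gate_hinge (a point): A point on the hinge axis of the shroud gate, at half the gate's height (95 to 99 mm above the bench), fixed to the grinder at its nose, at (-59, +40) mm from the disc axis along the grinder's x and y; the hinge is upright (leaning 3 degrees as the disc's axis).
- gate_end (a point): Free end of the shroud gate, middle of its thickness and height. The gate is the curved 70-degree piece of the shroud wall at the nose: 4 mm thick, 30 mm tall, outer radius 72.5 mm about the disc's axis when shut, 81 mm from hinge to free end. Shut, this point lies at (-59, -40) mm from the disc's axis along the grinder's x and y, in line with the wall.
- gate (a joint): Opening of the shroud gate, rad: 0 is fully shut, against a slightly springy stop (no latch); it grows as the free end swings outwards, away from the disc (clockwise seen from above), up to 1.1. It stays where it is left; a push of about 1.5 N on its free end moves it.
- pin_spanner: Bystander: flat forked steel pin spanner, 160 mm long, lying beside the grinder. Origin under its middle.
- spare_nut: Bystander: round steel flange nut, diameter 43 mm, 12 mm tall, lying beside the grinder. Origin under its middle.
- trowel: Bystander: notched steel trowel 270 by 115 mm with a wooden handle on top (66 mm high). Origin under its middle.
- mallet: Bystander: rubber mallet lying on its side, 310 mm long, head 64 mm thick. Origin under its handle.
- tile_stack: Bystander: stack of four pale tiles, 150 by 150 mm, 36 mm high. Origin under its middle.
- spacer_tub: Bystander: clear tub with a white lid, diameter 84 mm, 85 mm tall. Origin under its middle.

How it is judged:
On the way, in this order (a step that is already met when the one before it is completed fails the run):
1. the shroud gate is swung fully shut (value of joint gate below 0.05 rad), for 0.2 s.
2. the disc has been turned through a full turn anticlockwise with the gate shut (value of joint disc above 6.2 rad and value of joint gate below 0.05 rad), for 0.1 s.
At the end, for the whole second after the job is handed in: The gate is shut (joint gate below 0.05 rad), the disc has been turned anticlockwise by at least one full turn from its start (joint disc above 6.2 rad) and stands still (below 0.1 rad/s) (all of step 2 and velocity of joint disc between -0.1 and 0.1 rad/s); the robot touches nothing.
It fails at once if the hand pushes or presses on the grinder, its gate or its disc with more than 15 N (contact force between any of the fingers, the arm and grinder above 15 N).
It fails at once if something lying on the bench is moved by more than 20 mm (distance of any of pin_spanner, spare_nut, trowel, mallet, tile_stack, spacer_tub from where it was at the start of the episode above 0.02 m).
It also fails if it takes over 67 s, if anything falls off the work surface, if the arm or the gripper's body presses on something with over 40 N, if the wrist force passes 120 N, or if a joint passes its speed limit or range.

ROBOT

A 6-joint arm with a two-finger parallel gripper is mounted at the origin on the work surface. World frame = base frame: x ahead of the robot, y to its left, z up, the work surface at z = 0. Lengths are in m, angles in rad, forces in N, time in s.
With the tool pointing down it reaches from about 0.35 to 0.85 m from the base axis. Payload 8.1 kg.
Tool frame: the origin (TCP) lies between the finger pads; the fingertips stand 22 mm ahead of it and the grasp point (between the pads) lies 3 mm ahead of it (arm.tip_reach is the distance from the TCP to the fingertips, in m); y points along the fingers, z is the direction in which the jaws open and shut, and the axes are right-handed (so a half turn about y gives the same grasp; the last joint's range is limited). The gripper opens to 85 mm and grips with 20 to 120 N. Pads are 22 mm wide; open, the fingers measure 114 mm over their backs; the gripper's body (76 mm by 85 mm) begins 54 mm behind the grasp point. The pads swing forward as they close: fully open they stand 13 mm farther back than shut.
Start: joints at [-1.228, 0.13, 1.488, -0, 1.523, -0.085], TCP at [0.249, -0.546, 0.253] pointing down, gripper open.
Joint ranges: [-2.96, 2.96], [-0.89, 2.26], [0.02, 2.5], [-1.34, 4.48], [0, 2.73], [-2.66, 2.66]. Speed limits (rad/s): [2.39, 2.39, 2.79, 3.14, 3.14, 3.14].

INTERFACE

Orientations are given as a rotation vector (axis times angle).
In Python, from bench import arm, vision gives the robot as it stands. The module is installed in compiled form; this text tells all that it offers. Calls block until the motion is done:
- arm.move_to(position, orientation): joint-space move of the TCP to a pose.
- arm.line_to(position, v=0.15, orientation=None): straight line of the TCP; orientation=None keeps the orientation; v is the mean speed in m/s.
- arm.set_joints(angles): joint-space move.
- arm.release() and arm.close_gripper(grasp_force=None): open the fingers fully, or close them until they stop; grasp_force is the grip in N (None keeps the last).
- arm.wait(seconds).
- arm.solve_ik(position, orientation): joint angles nearest the present ones, or None.
- arm.read_state(): the state.
- vision.read_camera(name): name is "scene" or "top" or "wrist"; returns (picture, depth): 400x640x3 uint8, blue, green, red; 400x640 float32, m along the optical axis (not along the pixel's ray), 0 where there is no reading.
- vision.calibration(name): a dict with "fov_y" (degrees; the focal length in pixels is half the picture's height over the tangent of half this angle, whatever the lens; pixels are square), "cx", "cy" (the principal point, pixels), "dist" ([k1, k2, p1, p2, k3] as OpenCV has them; the pictures are not rectified), "origin" and "attitude" of the camera in the world. Camera axes: x right, y down, z forward; pixel columns grow to the right and rows downward; lengths in m; the calibration is good to about 2 mm. A picture is of the moment at which its call begins: read the wrist's pose just before it. calibration takes no time and is no camera call; for the wrist camera it gives the pose at the moment of the call.
A pose or a line that the arm cannot do raises arm.PlanningError and nothing moves.
- arm.job_done(): hands the job in, once; it reports no verdict.
The state is a dict: "time_s": time; "q": joint angles; "dq": joint speeds; "joint_efforts": joint torques, N m; "eef_pos": TCP position; "eef_rot": TCP orientation; "ft_force": force on the tool from outside, world axes, zero at the start; "wrist_torque": the same for the moment, N m; "finger_gap": finger opening in m.
Only numpy, scipy, OpenCV 4.12 (cv2) and the standard library are available. Lean on these libraries where they do the work, as an engineer would, in place of code of your own. Each camera call takes 0.05 s, during which the arm holds its last target.

## Working session

There is one attempt and no reset: what is moved stays moved. The work goes in short steps, each a Python script; the robot and the scene stay as the last script left them, time stands still between calls to the robot, and variables do not carry over. Pictures are saved under pics/ and viewed, and the job is handed in when it is done.

```bash
mkdir -p pics; python3 - <<'E'
from bench import arm, vision
import cv2, numpy as np
print(arm.read_state())
print(arm.tip_reach)
for n in ["scene","top","wrist"]:
    im,d=vision.read_camera(n); cv2.imwrite(f"pics/{n}0.png",im); np.save(f"pics/{n}0.npy",d)
    print(n,vision.calibration(n), (d>0).mean())
E
```

```text
{'time_s': 0.0, 'q': array([-1.22839254e+00,  1.31154133e-01,  1.48929103e+00, -4.38990962e-06,
        1.52296408e+00, -8.53974516e-02]), 'dq': array([ 0.00048507, -0.00188879,  0.00074238,  0.00196939,  0.00158596,
        0.00122055]), 'joint_efforts': array([-4.28519168e-03, -5.69410729e+01, -5.00549805e+01, -4.15692548e-04,
        1.49522029e-02,  2.70142164e-05]), 'eef_pos': array([ 0.24877417, -0.54544497,  0.25224212]), 'eef_rot': array([-0.43146801,  1.98700389, -1.98334511]), 'ft_force': array([-0.22499083,  0.32762852, -0.15224262]), 'wrist_torque': array([-0.02812487, -0.02137596,  0.00106645]), 'finger_gap': 0.08553483199361578}
0.022
scene {'fov_y': 45.00186371840159, 'cx': 323.14337872287905, 'cy': 197.81674441474226, 'dist': array([0.04622756, 0.        , 0.        , 0.        , 0.        ]), 'origin': array([ 1.85994473, -0.04372005,  1.20589392]), 'attitude': array([-1.73033094, -1.68645558,  0.78607374])} 0.90534375
top {'fov_y': 48.49767941050419, 'cx': 320.463913046926, 'cy': 202.42269091548658, 'dist': array([0.03920883, 0.        , 0.        , 0.        , 0.        ]), 'origin': array([ 0.44569728, -0.02966469,  1.34728558]), 'attitude': array([-2.19116341,  2.15064316, -0.10943049])} 0.9961484375
wrist {'fov_y': 71.49552239015911, 'cx': 319.6211583323743, 'cy': 195.65337723458444, 'dist': array([-0.04455406,  0.        ,  0.        ,  0.        ,  0.        ]), 'origin': array([ 0.31239572, -0.51723471,  0.37310287]), 'attitude': array([ 2.43948292, -1.56947755, -0.22017306])} 0.9945859375
```

View pics/top0.png

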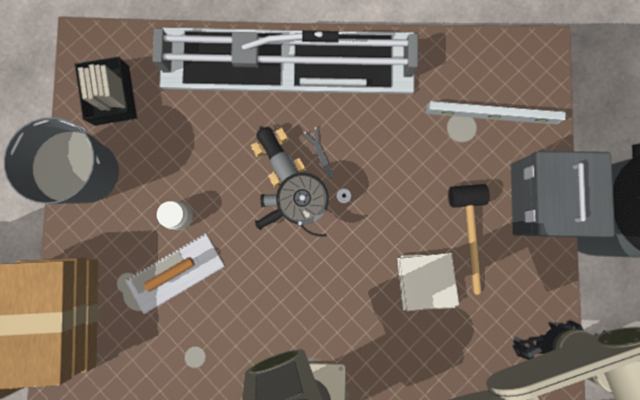

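View pics/scene0.png

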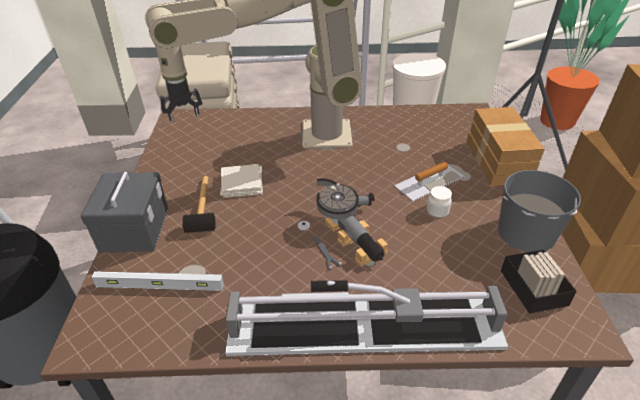

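View pics/wrist0.png

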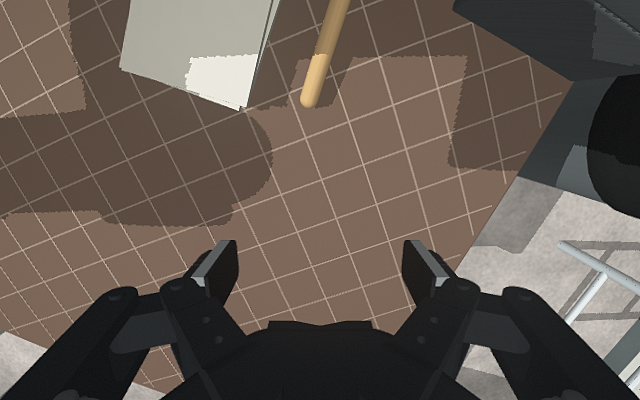

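```bash
cat > h.py <<'E'
from bench import arm, vision
import cv2, numpy as np
from scipy.spatial.transform import Rotation as R
def K(c):
    f=200/np.tan(np.radians(c["fov_y"])/2)
    return np.array([[f,0,c["cx"]],[0,f,c["cy"]],[0,0,1.]])
def ray(c,uv):
    uv=np.array(uv,float).reshape(-1,1,2)
    n=cv2.undistortPoints(uv,K(c),c["dist"]).reshape(-1,2)
    return np.c_[n,np.ones(len(n))]@R.from_rotvec(c["attitude"]).as_matrix().T
def onplane(c,uv,z):
    d=ray(c,uv); o=c["origin"]
    return o+d*((z-o[2])/d[:,2])[:,None]
def proj(c,P):
    r=R.from_rotvec(c["attitude"]).inv()
    P=np.array(P,float).reshape(-1,3)
    return cv2.projectPoints(r.apply(P-c["origin"]),np.zeros(3),np.zeros(3),K(c),c["dist"])[0].reshape(-1,2)
def depthpts(c,d):
    v,u=np.nonzero(d>0)
    P=c["origin"]+ray(c,np.c_[u,v])*d[v,u][:,None]
    return u,v,P
E
python3 - <<'E'
from h import *
c=vision.calibration("top")
print(onplane(c,[[302,198]],.125), onplane(c,[[270,140]],.06), onplane(c,[[326,235]],.1), onplane(c,[[344,196]],0.01))
w=vision.calibration("wrist"); s=arm.read_state()
Rt=R.from_rotvec(s["eef_rot"]); print(Rt.as_matrix()); print("cam in tool",Rt.inv().apply(w["origin"]-s["eef_pos"]), (Rt.inv()*R.from_rotvec(w["attitude"])).as_matrix())
im=cv2.imread("pics/top0.png"); cv2.imwrite("pics/topcrop.png",cv2.resize(im[100:270,220:390],None,fx=3.5,fy=3.5,interpolation=cv2.INTER_CUBIC))
E
```

```text
[[0.578997   0.02123575 0.125     ]] [[0.75640296 0.12217163 0.06      ]] [[ 0.47871723 -0.04732769  0.1       ]] [[ 0.6000278  -0.10111517  0.01      ]]
[[-9.09896175e-01 -5.15011343e-04  4.14835732e-01]
 [-4.14836036e-01  1.40725702e-03 -9.09895094e-01]
 [-1.15174203e-04 -9.99998877e-01 -1.49410305e-03]]
cam in tool [-0.06963326 -0.12065119  0.00043795] [[ 4.87611761e-04  9.61759844e-01  2.73893712e-01]
 [-5.77244858e-04 -2.73893428e-01  9.61759875e-01]
 [ 9.99999715e-01 -6.27069163e-04  4.21617267e-04]]
```

View pics/topcrop.png

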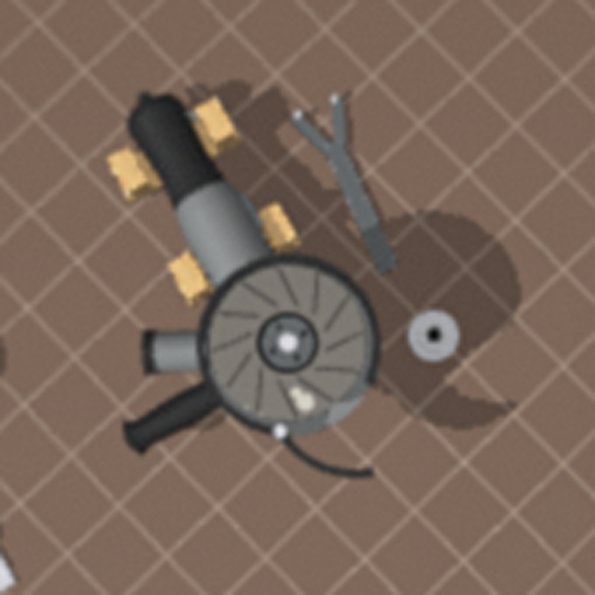

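```bash
cat >> h.py <<'E'
def ori(phi, n=(0,0,-1)):
    """tool y along n (down), tool z horizontal-ish heading phi (world)"""
    y=np.array(n,float); y/=np.linalg.norm(y)
    z=np.array([np.cos(phi),np.sin(phi),0]); z-=y*(z@y); z/=np.linalg.norm(z)
    x=np.cross(y,z)
    return R.from_matrix(np.c_[x,y,z]).as_rotvec()
E
python3 - <<'E'
from h import *
arm.close_gripper(20)
arm.move_to([0.53,-0.05,0.33],ori(0.0))
s=arm.read_state(); print(s["time_s"],s["q"],s["finger_gap"],s["ft_force"],s["eef_pos"])
c=vision.calibration("wrist")
im,d=vision.read_camera("wrist"); cv2.imwrite("pics/w1.png",im); np.save("pics/w1.npy",d)
np.save("pics/w1c.npy",c,allow_pickle=True)
E
```

```text
2.9833 [-1.91806205e-01 -7.22208324e-02  1.55675074e+00 -3.01421774e-04
  1.65741018e+00 -1.90364516e-01] -6.889571347440431e-05 [-0.14948489 -0.22319904 -0.26474544] [ 0.52992012 -0.05085544  0.32974758]
```

View pics/w1.png

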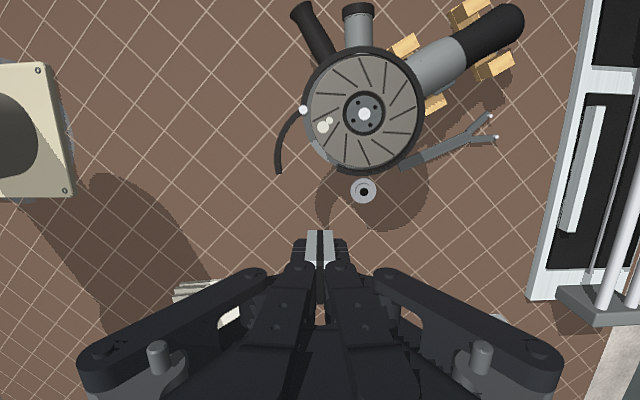

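```bash
python3 - <<'E'
from h import *
c=np.load("pics/w1c.npy",allow_pickle=True).item(); d=np.load("pics/w1.npy"); im=cv2.imread("pics/w1.png")
u,v,P=depthpts(c,d)
m=(v<180)&(u>270)&(u<440)
print("table z", np.median(P[(v<200)&(u>150)&(u<260)][:,2]))
a=np.radians(31)
disc=m&(P[:,2]>.115)&(P[:,2]<.15)
# disc face: annulus
for it in range(3):
    Q=P[disc]; 
    (cu,cv_),ax,ang=cv2.fitEllipse(cv2.convexHull(np.c_[u[disc],v[disc]].astype(np.int32)))
    break
print("ell",cu,cv_,ax,ang,len(Q)); 
r=np.hypot(u-cu,v-cv_); f=m&(r>26)&(r<50)
Q=P[f]; Q=Q[np.abs(Q[:,2]-np.median(Q[:,2]))<.01]
A=np.c_[Q[:,:2],np.ones(len(Q))]; pl=np.linalg.lstsq(A,Q[:,2],rcond=None)[0]; print("plane",pl,"res",np.std(Q[:,2]-A@pl),np.median(Q[:,2]))
print("tilt",np.degrees(np.arctan(np.hypot(*pl[:2]))),"dir of fall",np.degrees(np.arctan2(-pl[1],-pl[0])))
for z in (.12,.127,.134): print(z,onplane(c,[[cu,cv_]],z))
print("hinge top",onplane(c,[[303,110]],.112),"end top",onplane(c,[[279,174]],.110))
for p in [(303,110),(279,172),(280,165),(364,114),(345,100)]: 
    print(p,P[(u==p[0])&(v==p[1])])
cv2.imwrite("pics/w1c.png",cv2.resize(im[0:260,250:510],None,fx=2.3,fy=2.3,interpolation=cv2.INTER_CUBIC))
E
```

```text
table z 0.00020054291750182252
ell 345.1424255371094 124.34246826171875 (112.85443115234375, 160.67320251464844) 50.46273422241211 9475
plane [-0.04000674 -0.02281964  0.14262793] res 0.002522073020401781 0.12010325655440135
tilt 2.6370256292614043 dir of fall 29.70020989527586
0.12 [[0.55972405 0.00966496 0.12      ]]
0.127 [[0.55910982 0.00984303 0.127     ]]
0.134 [[0.55849558 0.01002111 0.134     ]]
hinge top [[0.51082434 0.02588989 0.112     ]] end top [[ 0.47940729 -0.05063691  0.11      ]]
(303, 110) [[0.5111464  0.02576339 0.11747323]]
(279, 172) [[ 0.48090499 -0.04630185  0.11926035]]
(280, 165) [[ 0.48173145 -0.03859207  0.11426185]]
(364, 114) [[0.58137574 0.02125535 0.11826313]]
(345, 100) [[0.55896054 0.03650888 0.1205578 ]]
```

View pics/w1c.png

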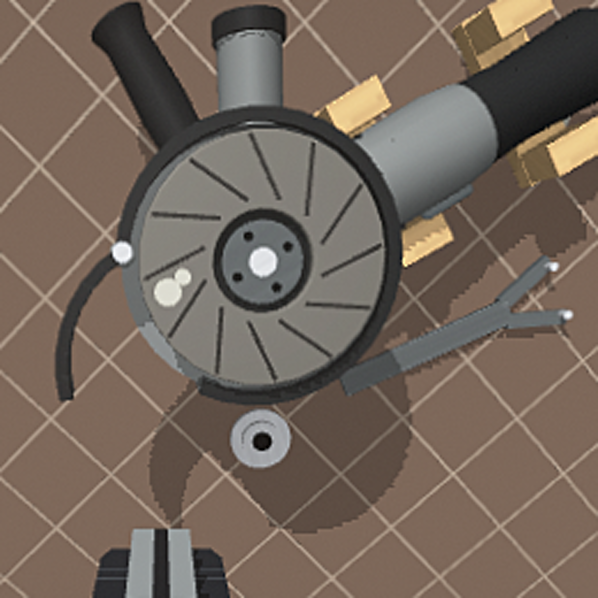

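```bash
python3 - <<'E'
from h import *
c=np.load("pics/w1c.npy",allow_pickle=True).item(); im=cv2.imread("pics/w1.png")
print(im[100,345],im[90,390],im[150,330],im[140,318])
diff=np.abs(im.astype(int)-im[100,345].astype(int)).max(2)<14
n,l,st,ce=cv2.connectedComponentsWithStats(diff.astype(np.uint8))
k=l[100,345]; print(st[k],ce[k])
ct=cv2.convexHull(cv2.findContours((l==k).astype(np.uint8),cv2.RETR_EXTERNAL,cv2.CHAIN_APPROX_NONE)[0][0])
print(cv2.fitEllipse(ct))
for z in (.12,.127,.134):
    Q=onplane(c,ct.reshape(-1,2),z)[:,:2]
    A=np.c_[2*Q,np.ones(len(Q))]; x=np.linalg.lstsq(A,(Q**2).sum(1),rcond=None)[0]
    r=np.sqrt(x[2]+x[0]**2+x[1]**2); print(z,x[:2],r,np.std(np.hypot(*(Q-x[:2]).T)-r))
print("nut",onplane(c,[[363.5,114]],.118))
g=cv2.cvtColor(im,cv2.COLOR_BGR2GRAY)
m=((g>205)).astype(np.uint8); 
n,l,st,ce=cv2.connectedComponentsWithStats(m[:200,280:420])
for i in range(1,n):
    if st[i][4]>6: print(st[i][4],ce[i]+[280,0], onplane(c,ce[i]+[280,0],.113)[0])
d=(g<70).astype(np.uint8); n,l,st,ce=cv2.connectedComponentsWithStats(d)
k=l[160,278]; print(st[k]); 
# end tail
v,u=np.nonzero(l==k); print([ (u[v==r].min(),u[v==r].max()) for r in range(150,176,4) if (v==r).any()])
E
```

```text
[126 133 136] [120 127 130] [120 127 131] [119 128 131]
[ 311   56  106  111 6390] [363.98873239 110.05258216]
((363.1356506347656, 110.7968978881836), (105.67713165283203, 110.86845397949219), 15.374872207641602)
0.12 [0.58024474 0.02206271] 0.061010577332553786 0.0002982375177640829
0.127 [0.57919571 0.0219781 ] 0.059717858410956254 0.0002919183301870932
0.134 [0.57814667 0.02189349] 0.05842513948935402 0.0002855991426101038
nut [[0.58083833 0.02125669 0.118     ]]
181 [403.83425414  45.36464088] [0.62392993 0.0954462  0.113     ]
9 [416.44444444  46.44444444] [0.63814792 0.09451917 0.113     ]
53 [302.64150943 109.24528302] [0.51047964 0.02671554 0.113     ]
106 [363.98113208 113.40566038] [0.58213099 0.02197783 0.113     ]
134 [324.17910448 124.89552239] [0.53560064 0.00886963 0.113     ]
[274 110  28  65 423]
[(np.int64(275), np.int64(280)), (np.int64(274), np.int64(280)), (np.int64(274), np.int64(280)), (np.int64(274), np.int64(280)), (np.int64(275), np.int64(281)), (np.int64(275), np.int64(281)), (np.int64(277), np.int64(277))]
```

```bash
cat >> h.py <<'E'
YAW=np.radians(30.2); C=np.array([0.5802,0.0220])
def rot(a): return np.array([[np.cos(a),-np.sin(a)],[np.sin(a),np.cos(a)]])
def gatepose(th,clear=0.0,alpha=np.radians(202),z=0.118,sgn=1):
    H=np.array([-.059,.040]); a=np.array([np.cos(alpha),np.sin(alpha)])
    # rim centre is slightly off the axis point at 0.12; negligible
    P=H+rot(-th)@(0.0725*a-H); n=rot(-th)@(-a)
    T=P-n*(0.011+clear)
    T=C+rot(YAW)@T; n=rot(YAW)@n
    psi=np.arctan2(n[1],n[0])
    return np.r_[T,z], ori(psi+sgn*np.pi/2), np.r_[n,0]
E
python3 - <<'E'
from h import *
for sgn in (1,-1):
  for th in (1.0,.9,.5,0,-.05):
    p,o,n=gatepose(th,0,sgn=sgn); q=arm.solve_ik(p,o); print(sgn,th,p.round(4),n.round(2),None if q is None else np.round(q,2))
E
```

```text
1 1.0 [ 0.4602 -0.0282  0.118 ] [ 1.   -0.09  0.  ] [-0.17 -0.14  2.01  0.    1.27 -1.65]
1 0.9 [ 0.466  -0.0328  0.118 ] [1.   0.01 0.  ] [-0.18 -0.12  2.   -0.    1.27 -1.76]
1 0.5 [ 0.4926 -0.0449  0.118 ] [0.92 0.4  0.  ] [-0.19 -0.05  1.92 -0.    1.26 -2.18]
1 0 [ 0.529 -0.044  0.118] [0.61 0.79 0.  ] None
1 -0.05 [ 0.5325 -0.0429  0.118 ] [0.57 0.82 0.  ] None
-1 1.0 [ 0.4602 -0.0282  0.118 ] [ 1.   -0.09  0.  ] [-0.17 -0.14  2.01  0.    1.27  1.49]
-1 0.9 [ 0.466  -0.0328  0.118 ] [1.   0.01 0.  ] [-0.18 -0.12  2.    0.    1.27  1.38]
-1 0.5 [ 0.4926 -0.0449  0.118 ] [0.92 0.4  0.  ] [-0.19 -0.05  1.92 -0.    1.26  0.97]
-1 0 [ 0.529 -0.044  0.118] [0.61 0.79 0.  ] [-0.18  0.05  1.82  0.    1.26  0.48]
-1 -0.05 [ 0.5325 -0.0429  0.118 ] [0.57 0.82 0.  ] [-0.18  0.06  1.82  0.    1.26  0.43]
```

```bash
python3 - <<'E'
from h import *
p,o,n=gatepose(0.93,0.025,sgn=-1)
arm.move_to(p+[0,0,.08],o); arm.line_to(p,0.15)
c=vision.calibration("wrist"); im,d=vision.read_camera("wrist"); cv2.imwrite("pics/w2.png",im)
s=arm.read_state(); print(s["time_s"],s["ft_force"],s["eef_pos"]-p)
c=vision.calibration("scene"); im,d=vision.read_camera("scene"); cv2.imwrite("pics/s2.png",cv2.resize(im[120:290,230:430],None,fx=3,fy=3,interpolation=cv2.INTER_CUBIC))
E
```

```text
5.1833 [-0.00775704 -0.03099748  0.38888559] [ 0.00097827 -0.00019272  0.00133183]
```

View pics/w2.png

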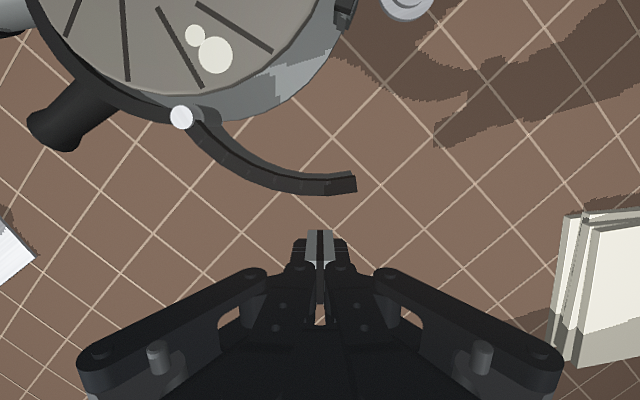

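View pics/s2.png

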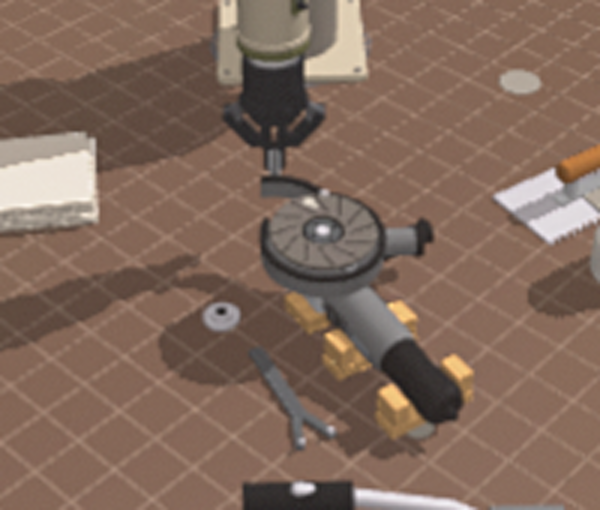

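```bash
python3 - <<'E'
from h import *
f0=arm.read_state()["ft_force"]
def go(th,clear=0,v=0.06):
    p,o,n=gatepose(th,clear,sgn=-1); arm.line_to(p,v,orientation=o)
    s=arm.read_state(); f=s["ft_force"]-f0; fn=-f@n
    print(round(s["time_s"],2),round(th,3),"fn %.2f |f| %.2f"%(fn,np.linalg.norm(f)),((s["eef_pos"]-p)*1e3).round(1)); return np.linalg.norm(f)
go(.93,.008)
for th in np.arange(.9,.14,-.1):
    if go(th)>7: break
else:
    while th>-.1:
        th-=.02
        if go(th,0,.03)>5: break
E
```

```text
5.67 0.93 fn -0.21 |f| 0.72 [ 0.2 -0.   0.2]
5.98 0.9 fn -0.00 |f| 1.39 [ 0.  -0.  -0.1]
6.26 0.8 fn -0.78 |f| 1.12 [-0.1  0.  -0.1]
6.53 0.7 fn -0.25 |f| 0.61 [-0.1  0.1 -0. ]
6.81 0.6 fn -0.82 |f| 0.87 [-0.1  0.1  0. ]
7.08 0.5 fn -0.24 |f| 0.46 [-0.1  0.2 -0. ]
7.36 0.4 fn -1.27 |f| 1.65 [-0.1  0.2 -0. ]
7.63 0.3 fn -0.32 |f| 0.76 [-0.1  0.1  0. ]
7.91 0.2 fn -0.03 |f| 0.69 [-0.2  0.2 -0. ]
8.16 0.18 fn 0.41 |f| 0.45 [-0.3  0.1 -0.1]
8.41 0.16 fn 0.29 |f| 0.32 [-0.2  0.  -0.1]
8.66 0.14 fn 0.05 |f| 0.64 [ 0.  -0.  -0.1]
8.91 0.12 fn 0.02 |f| 0.55 [ 0. -0. -0.]
9.16 0.1 fn 1.15 |f| 2.41 [ 0.1  0.  -0. ]
9.41 0.08 fn 1.02 |f| 1.32 [ 0.1 -0.   0. ]
9.66 0.06 fn 1.30 |f| 1.90 [ 0.1 -0.   0. ]
9.91 0.04 fn 0.39 |f| 1.16 [ 0.1 -0.   0. ]
10.16 0.02 fn 0.53 |f| 1.27 [ 0.1 -0.   0.1]
10.41 0.0 fn 1.56 |f| 1.74 [-0. -0. -0.]
10.66 -0.02 fn 5.89 |f| 6.65 [-0.9 -0.5 -0.2]
```

```bash
python3 - <<'E'
from h import *
arm.wait(0.3)
s=arm.read_state(); print(s["ft_force"])
p,o,n=gatepose(0,0.03,sgn=-1); arm.line_to(p,.1); arm.line_to(p+[0,0,.06],.15)
im,d=vision.read_camera("wrist"); cv2.imwrite("pics/w3.png",im); print(arm.read_state()["time_s"],arm.read_state()["ft_force"])
E
```

```text
[-5.42854913 -3.76554931  2.41829499]
12.0167 [-0.57329769  1.48439839  0.02836711]
```

View pics/w3.png

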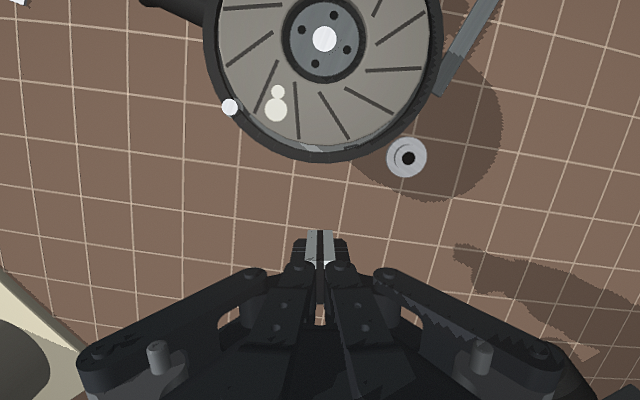

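```bash
cat >> h.py <<'E'
t3=np.radians(3)
NV=np.array([np.sin(t3)*np.cos(YAW),np.sin(t3)*np.sin(YAW),np.cos(t3)])
UV=np.array([1,0,0])-NV*NV[0]; UV/=np.linalg.norm(UV); VV=np.cross(NV,UV)
DO=ori(0.0,-NV)
def discpose(a,h,r=0.047):
    # TCP pose with fingertip h above face_low plane
    return np.r_[C,0.120]+NV*(h+0.022)+r*(np.cos(a)*UV+np.sin(a)*VV)
def force(n=4,dt=0.02):
    F=[]
    for _ in range(n): arm.wait(dt); F.append(arm.read_state()["ft_force"])
    return np.mean(F,0)
E
python3 - <<'E'
from h import *
a0=np.radians(20)
p=discpose(a0,.05); arm.move_to(p,DO)
arm.line_to(discpose(a0,.0155),.1,orientation=DO)
arm.wait(.3); f0=force(8); np.save("f0.npy",f0); print(f0,arm.read_state()["time_s"])
h=.0155
while h>-.0035:
    h-=.0006; arm.line_to(discpose(a0,h),.02); f=force(2,.02)-f0
    if f[2]>1.2:
        f=force(4,.03)-f0; print("cand",h,f)
        if f[2]>1.2: break
s=arm.read_state(); print(s["time_s"],h,f,(s["eef_pos"]-discpose(a0,h))*1e3); np.save("h0.npy",h)
E
```

```text
[ 0.15878773 -0.03138476 -0.21575842] 13.625
cand -0.0006999999999999961 [ 0.03072874 -0.10207238  3.18102764]
21.4083 -0.0006999999999999961 [ 0.03072874 -0.10207238  3.18102764] [0.15128341 0.0420253  0.23946352]
```

```bash
python3 - <<'E'
from h import *
f0=np.load("f0.npy"); h=float(np.load("h0.npy")); a=np.radians(20); T=8.5
for _ in range(8):
    f=force(3)-f0; fn=f@NV
    if fn>T-.8: break
    h-=min(.0003,(T-fn)/8e3); arm.line_to(discpose(a,h),.02)
print("press",h,fn,arm.read_state()["time_s"])
turned=0; step=np.radians(12)
while turned<np.radians(440):
    a+=step; turned+=step
    arm.line_to(discpose(a,h),.06); f=force(2,.02)-f0; fn=f@NV
    if np.linalg.norm(f)>12.5 or arm.read_state()["time_s"]>52: print("stop",f); break
    ft=f-fn*NV
    print(int(np.degrees(turned)),"%.1f %.1f h%.2f"%(fn,np.linalg.norm(ft),h*1e3),end="; ")
    h-=np.clip((T-fn)/8e3*.6,-.0005,.0004)
f=force(3)-f0; print(f,arm.read_state()["time_s"]); np.save("st.npy",[a,h,turned])
E
```

```text
press -0.0022715856337957867 7.726516212621633 23.2583
12 7.3 0.4 h-2.27; 24 7.1 0.7 h-2.36; 36 7.1 0.8 h-2.46; 48 7.4 0.2 h-2.57; 60 7.0 0.6 h-2.65; 72 7.6 0.8 h-2.76; 84 7.6 1.0 h-2.83; 96 7.5 0.6 h-2.90; 108 7.2 0.5 h-2.98; 120 8.4 1.0 h-3.07; 132 8.9 0.9 h-3.08; 144 8.6 1.0 h-3.06; 156 8.4 1.0 h-3.05; 167 9.2 1.0 h-3.06; 179 8.6 0.9 h-3.00; 191 8.3 0.1 h-2.99; 203 9.0 1.2 h-3.01; 215 8.8 0.7 h-2.97; 227 9.9 0.4 h-2.95; 239 8.7 1.4 h-2.84; 251 9.0 0.7 h-2.82; 263 8.3 1.5 h-2.78; 276 8.4 1.5 h-2.80; 288 8.1 1.4 h-2.81; 300 8.6 0.6 h-2.83; 312 8.5 0.5 h-2.83; 324 8.1 0.3 h-2.83; 336 8.5 0.8 h-2.86; 348 7.9 0.6 h-2.86; 360 8.0 0.6 h-2.90; 372 7.4 0.8 h-2.94; 384 8.4 1.4 h-3.02; 396 8.2 0.6 h-3.03; 408 8.2 1.1 h-3.05; 420 7.9 0.7 h-3.08; 432 8.1 0.5 h-3.12; 444 7.8 1.0 h-3.15; [ 1.45771841 -0.01464817  8.13340028] 36.2583
```

```bash
python3 - <<'E'
from h import *
a,h,_=np.load("st.npy")
arm.line_to(discpose(a,h+.02),.05); arm.line_to(discpose(a,.1),.2)
arm.move_to([0.53,-0.05,0.33],ori(0.0))
c=vision.calibration("wrist"); im,d=vision.read_camera("wrist"); cv2.imwrite("pics/w4.png",im)
print(arm.read_state()["time_s"])
g=cv2.cvtColor(im,cv2.COLOR_BGR2GRAY); m=(g>205).astype(np.uint8)
n,l,st,ce=cv2.connectedComponentsWithStats(m[:200,290:430])
def ang(p): q=p[:2]-C; return np.degrees(np.arctan2(q[1],q[0])),np.hypot(*q)
print("start",ang(onplane(c,[[324.18,124.9]],.12)[0]))
for i in range(1,n):
    if st[i][4]>20: p=ce[i]+[290,0]; print(st[i][4],p,ang(onplane(c,p,.12)[0]))
E
```

```text
38.1
start (np.float64(-165.9508478853816), np.float64(0.04681223475898127))
179 [405.02234637  46.29608939] (np.float64(59.81581094639327), np.float64(0.08348900272089846))
54 [303.22222222 110.51851852] (np.float64(176.17963203737426), np.float64(0.06943428556152506))
109 [364.71559633 114.76146789] (np.float64(-2.9580943080292483), np.float64(0.0008245660677503319))
133 [331.38345865 140.        ] (np.float64(-142.3414245608352), np.float64(0.04669021289163266))
```

View pics/w4.png

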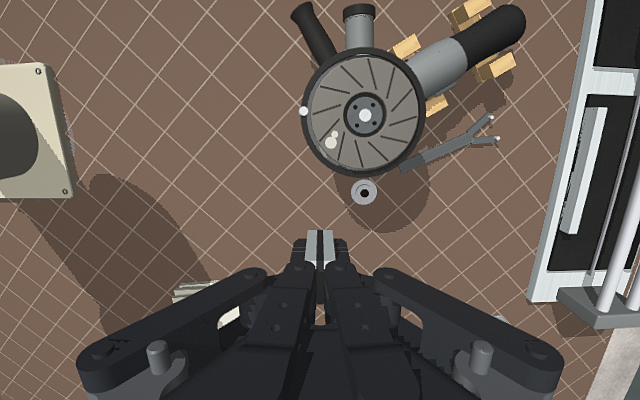

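```bash
python3 - <<'E'
from h import *
T=8.5; a=np.radians(-80)
arm.move_to(discpose(a,.03),DO); arm.line_to(discpose(a,.006),.1,orientation=DO); f0=force(5)
h=-.0012; arm.line_to(discpose(a,h),.03)
for _ in range(8):
    f=force(2)-f0; fn=f@NV
    if fn>T-.8: break
    h-=min(.0004,(T-fn)/8e3); arm.line_to(discpose(a,h),.02)
print("press",h,fn,arm.read_state()["time_s"])
for i in range(8):
    a+=np.radians(12); arm.line_to(discpose(a,h),.06); f=force(2)-f0; fn=f@NV; print("%.1f"%fn,end=" ")
    if np.linalg.norm(f)>12.5: break
    h-=np.clip((T-fn)/8e3*.6,-.0005,.0004)
arm.line_to(discpose(a,h+.02),.05); arm.line_to(discpose(a,.08),.2)
arm.move_to([0.53,-0.05,0.33],ori(0.0))
c=vision.calibration("wrist"); im,d=vision.read_camera("wrist"); cv2.imwrite("pics/w5.png",im)
print(arm.read_state()["time_s"])
g=cv2.cvtColor(im,cv2.COLOR_BGR2GRAY); m=(g>205).astype(np.uint8)
n,l,st,ce=cv2.connectedComponentsWithStats(m[:200,290:430])
def ang(p): q=p[:2]-C; return np.degrees(np.arctan2(q[1],q[0])),np.hypot(*q)
for i in range(1,n):
    if st[i][4]>20: p=ce[i]+[290,0]; print(st[i][4],p,ang(onplane(c,p,.12)[0]))
E
```

```text
press -0.002760562949939543 7.81296107674202 41.4167
8.9 8.8 9.4 8.6 8.0 8.7 8.3 8.2 46.0083
179 [404.60893855  46.32960894] (np.float64(59.889087638320476), np.float64(0.0832341404154642))
56 [302.94642857 110.39285714] (np.float64(176.21915141667768), np.float64(0.06951052290802959))
113 [364.52212389 114.54867257] (np.float64(2.3995888458698307), np.float64(0.00084242147470831))
22 [427.72727273 112.81818182] (np.float64(1.8707392839413022), np.float64(0.07341787716278703))
119 [381.38655462 151.99159664] (np.float64(-62.13897121823708), np.float64(0.04816331524885119))
```

View pics/w5.png

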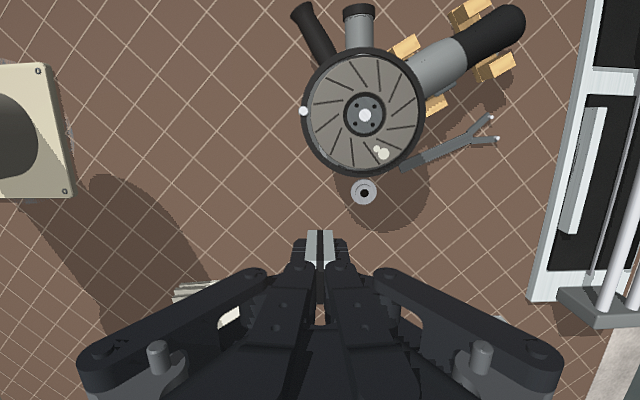

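```bash
python3 -c "
from bench import arm
arm.wait(.3);s=arm.read_state();print(s['time_s'],s['ft_force'],abs(s['dq']).max());arm.job_done()"
```

```text
46.3083 [ 0.40518663 -0.62348279  0.32850665] 0.00984220699034353
the job is handed in; nothing more can be done
```

The shroud gate is shut and the disc has been turned anticlockwise by about 464° in total. The job is handed in at 46.3 s; no verdict was reported.

- **Gate:** I pushed it shut from outside with the closed fingers until it met its stop, at about 7 N. In the last wrist pictures it lies in line with the wall.
- **Disc height:** I felt the face about 0.4 mm below the nominal lowest height. That is near the bottom of its range and agrees with the camera depth.
- **Turning:** I pressed at about 7 to 10 N. The first stroke swept 444° of finger travel and the splash of mortar ended 24° past its start, so either 384° or almost complete slip.
- **Checking for slip:** a second stroke of 96° carried the mortar round 80°, so the finger slipped about 15%. That supports 384° for the first stroke, and the second brings the total to about 464°. The 384° is inferred from this ratio, as I did not watch the mortar during the turn.
- **Contact forces:** the highest force I read on the grinder was about 10 N. Readings were taken only at the end of each short move, so peaks in between were not seen.
- **Leaving the bench:** the hand ended about 0.2 m clear of the grinder. The spanner, nut and tiles look unmoved in the last wrist picture. I did not look again at the trowel, mallet and tub, but the arm never worked near them.

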